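# Seat a polarimeter cell in its V-trough

### The arm

A 6-joint arm with a two-finger parallel gripper is mounted at the origin on the work surface. World frame = base frame: x ahead of the robot, y to its left, z up, the work surface at z = 0. Lengths are in m, angles in rad, forces in N, time in s.
With the tool pointing down it reaches from about 0.275 to 0.725 m from the base axis. Payload 5.6 kg.
Tool frame: the origin (TCP) lies midway between the tips of the shut fingers; the grasp point (between the pads) lies 19 mm behind it; z points along the fingers, y is the line along which they close (so a half turn about z gives the same grasp; the last joint's range is limited). The gripper opens to 85 mm and grips with 20 to 120 N. Pads are 22 mm wide; open, the fingers measure 114 mm over their backs; the gripper's body (76 mm by 85 mm) begins 54 mm behind the grasp point. The pads swing forward as they close: fully open they stand 13 mm farther back than shut.
Start: joints at [-0.957, 0.255, 0.108, 0, -1.424, -0.285], TCP at [0.178, -0.521, 0.231] pointing down, gripper open.
Joint ranges: [-2.95, 2.95], [-1.21, 1.97], [-1.09, 1.5], [-2.87, 1.71], [-2.94, -0.07], [-3.05, 3.05]. Speed limits (rad/s): [2.57, 2.57, 3.14, 3.14, 3.14, 3.14].

### API

Orientations are given as a 3x3 rotation matrix whose columns are the frame's x, y, z axes.
In Python, from rig import readout, optics, hand_in gives the robot as it stands.
- The arm moves only by the tool step_arm, never from a script. Its arguments are lists of equal length, an entry for each row: "jaw": the closure, from 0 (fully open) to 1 (shut); "linear": the shift along the world's x, y, z in mm, a list of three; "rot": the turn, a rotation vector about the world's x, y, z in degrees, a list of three. In form: {"jaw": [jaw, ...], "linear": [[tx, ty, tz], ...], "rot": [[wx, wy, wz], ...]}. A call has 1 to 20 rows; each row shifts and turns the commanded pose from where the row before left it; what a row does not reach is not made up. A row lasts 1/10 s, in which the tool goes at most 50 mm and 8.59 degrees, less where a joint would pass 70% of its speed; a pose out of reach is approached as far as the arm can. A call is refused whole if a number of a shift passes 50 or a number of a turn 8.59, either way. A call with a gripper value outside its range is refused whole. The fingers move at their own pace and stop on an object; "grip_force" is the grip in N (left out, the last holds). Time passes only in rows, so rows that do not move let the fingers close. It gives the time, the measured TCP pose, the force, the opening and the grip force at its end, in the units of the state.
- readout.get_state(): the state, without advancing time (a new reading comes with each control period).
- optics.snapshot(name): name is "scene" or "top" or "wrist"; returns a dict with "img" (420x560x3 uint8, red, green, blue), "fx", "fy", "cx", "cy" (pixels), "distortion" ([k1, k2, p1, p2, k3] as OpenCV has them; the pictures are not rectified), "extrinsics" (4x4, takes a point from world to camera coordinates). Camera axes: x right, y down, z forward; pixel columns grow to the right and rows downward; lengths in m; the calibration is good to about 2 mm. A picture is of the moment at which its call begins. There is no depth.
- hand_in(): hands the job in; it is judged then, once.
The state is a dict: "clock": time; "joint_pos": joint angles; "joint_velocities": joint speeds; "joint_efforts": joint torques, N m; "position": TCP position; "tool_rot": TCP orientation; "ft_force": force on the tool from outside, world axes, zero at the start; "torque": the same for the moment, N m; "finger_gap": finger opening in m; "gripper_force": force on a finger pad.
Only numpy, scipy, OpenCV 4.12 (cv2) and the standard library are available. Lean on these libraries where they do the work, as an engineer would, in place of code of your own. Each camera call takes 0.05 s, during which the arm holds its last target. There are 200 camera calls.

### The job

Take the clear-glass polarimeter cell with the steel caps from the rack, lay it in the V-shaped trough of the open sample chamber, and push it gently along the trough, in under the hood, until you feel it come up against the rubber stop inside; keep it pressed lightly there for half a second and leave it bearing on the stop. Its end windows are strained by force: never press it on the stop with more than 12 N. Then slide the chamber lid fully shut, leaving the amber cell in the rack and the other things on the bench where they are.

Things in the scene. Friction and masses are not known exactly. Their poses are not given: they have to be found in the camera images.
- cell_mid (a point): Mid-axis of the cell to be measured: a cylinder of clear glass with a knurled steel cap at each end, both ends alike, 210 to 340 g. 120 mm long in all; caps 36 mm in diameter and 20 mm long, the glass between them 34 mm in diameter, 80 mm long. Its y axis runs along the cell. It starts lying level in one of the rack's two places.
- amber_cell_mid (a point): The same point of a second cell of the same shape and size, amber glass with brass caps, in the other place of the rack. To be left alone.
- rack: Blue plastic cell rack, fixed, 160 x 116 mm; origin on the bench under its middle. It carries two cells along its y axis, 38 mm either side of the origin in its x, axes 55 mm above the bench, held under the caps only by two notched cheeks; under the glass 86 mm are free between the cheeks, down to the base plate, 12 mm above the bench.
- polarimeter: Light grey bench polarimeter, fixed; origin on the bench under the middle of the chamber opening, x away from the robot, y towards the detector end. Spans x -120 to 85, y -300 to 235 mm. Chamber open at the top: x -55 to 55, y -95 to 95 mm, rim 130 mm, floor 58 mm up. Lamp housing at y below -95, 130 mm high, the lid parked on it; console at x below -70, under 105 mm high.
- trough (a point): Point on the axis of a cell lying in the trough (105 mm above the bench), at the middle of the chamber; axes as the polarimeter's. The steel trough runs along y at the middle of the chamber from y = -85 mm to under the hood: a 90 degree V, 27 mm wide inside, 31 mm outside, upper edges 93 mm above the bench. A cell in it slides against 1 to 5 N of friction, and stays where it is left.
- hood_mouth (a point): Middle of the mouth of the hood that covers the detector end, on the trough's axis, 95 mm along y from point trough; axes as the polarimeter's. The mouth is 44 mm wide and reaches 22 mm above this point; the hood's top is 150 mm above the bench.
- stop: Seat of the stop inside the hood; origin on the trough's axis, 40 mm inside the mouth, axes as the polarimeter's. The stop itself is a rubber-faced ring screwed in or out on it: its face lies anywhere from 12 mm before to 12 mm behind this origin along y, out of sight and not measured, so it must be felt. A cell that is home shows 68 to 92 mm of its length. The rubber gives about 1 mm for every 6 N.
- lid_grip (a point): Middle of the grip of the sliding lid: a grey upright bar 90 mm long in the polarimeter's x, 14 mm thick in its y, 26 mm high (its foot 136 mm, its top 163 mm above the bench). It stands on the middle of the lid, a dark plate 132 x 196 mm, 6 mm thick.
- lid (a joint): How far the lid is open, in m: 0 is fully shut, at the end of its travel (the grip 3 mm to -y of the chamber's middle); open, 0.18 to 0.195, it lies on the lamp housing. It shuts towards the polarimeter's +y with 1.5 to 3 N of friction and stays where it is left.
Things that resemble listed ones, but are neither listed nor needed, are in the scene too. What is shaped like the part that bears cell_mid but green or red is not meant.

How it is judged:
On the way, in this order (a step that is already met when the one before it is completed fails the run):
1. the cell lies in the trough, short of the stop (x of cell_mid in the frame of polarimeter between -0.004 and 0.004 m and z of cell_mid in the frame of polarimeter between 0.102 and 0.108 m and angle between the y axis of cell_mid and the y axis of polarimeter, either way round below 0.06 rad and y of cell_mid in the frame of polarimeter between -0.05 and 0.055 m), for 0.2 s.
2. the cell, lying in the trough, is kept pressed on the stop with more than 1 N (x of cell_mid in the frame of polarimeter between -0.004 and 0.004 m and z of cell_mid in the frame of polarimeter between 0.102 and 0.108 m and angle between the y axis of cell_mid and the y axis of polarimeter, either way round below 0.06 rad and contact force between cell and stop above 1 N), for 0.3 s.
3. the lid is shut (value of joint lid below 0.006 m), for 0.1 s.
At the end, for the whole second after the job is handed in: The cell lies at rest in the trough (axis within 4 mm sideways, 3 mm in height and 0.06 rad of the trough's), bearing on the stop (over 0.1 N), and the lid is shut to within 6 mm (x of cell_mid in the frame of polarimeter between -0.004 and 0.004 m and z of cell_mid in the frame of polarimeter between 0.102 and 0.108 m and angle between the y axis of cell_mid and the y axis of polarimeter, either way round below 0.06 rad and contact force between cell and stop above 0.1 N and value of joint lid below 0.006 m and linear speed of cell below 0.01 m/s); the robot touches nothing.
It fails at once if the cell is pressed on the stop with more than 12 N (contact force between cell and stop above 12 N).
It fails at once if the amber cell is moved by more than 15 mm (distance of amber_cell_mid from where it was at the start of the episode above 0.015 m).
It fails at once if a thing on the bench is moved by more than 30 mm (distance of any of glove_box, wrench_red, wrench_blue, pen, tape_dispenser, reagent_bottle, beaker from where it was at the start of the episode above 0.03 m).
It also fails if it takes over 72 s, if anything falls off the work surface, if the arm or the gripper's body presses on something with over 40 N, if the wrist force passes 120 N, or if a joint passes its speed limit or range.

## Working session

There is one attempt and no reset: what is moved stays moved. The work goes in short steps, Python scripts to look and compute and a tool call to move; the robot and the scene stay as the last step left them, time stands still between calls to the robot, and variables do not carry over. Pictures are saved under pics/ and viewed, at most 10 in all, crops included, and the job is handed in when it is done.

Besides the shell and the picture viewer there is one more tool, called after "Request:" in YAML: its name, and indented under it one key for each argument. step_arm: Moves the arm, as the interface text tells. Its arguments: {"type":"object","properties":{"jaw":{"type":"array","items":{"type":"number"}},"linear":{"type":"array","items":{"type":"array","items":{"type":"number"}}},"rot":{"type":"array","items":{"type":"array","items":{"type":"number"}}},"grip_force":{"type":"number"}},"required":["jaw","linear","rot"]}

```bash
mkdir -p pics; python3 - <<'E'
from rig import readout, optics
import cv2, numpy as np
s=readout.get_state(); print(s['clock'],s['position'],s['tool_rot'],s['finger_gap'])
for n in ['top','scene']:
    d=optics.snapshot(n); cv2.imwrite(f'pics/{n}0.png',d['img'][:,:,::-1])
    np.savez(f'{n}0.npz',**d)
    print(n,d['fx'],d['fy'],d['cx'],d['cy'],d['distortion'],np.round(d['extrinsics'],4).tolist())
E
```

```text
0.0 [ 0.17749123 -0.52005399  0.23038955] [[-9.46454443e-01 -3.22836677e-01 -6.83217881e-04]
 [-3.22837392e-01  9.46452774e-01  1.77903655e-03]
 [ 7.22952115e-05  1.90434533e-03 -9.99998184e-01]] 0.08551869743576813
top 507.5810733731538 507.5810733731538 286.9921568642732 210.65336211202217 [0.00902673 0.         0.         0.         0.        ] [[0.0255, -0.9997, 0.0027, -0.1357], [-0.9916, -0.0256, -0.1264, 0.433], [0.1265, 0.0005, -0.992, 1.4746], [0.0, 0.0, 0.0, 1.0]]
scene 512.0917431594495 512.0917431594495 283.62255813054537 214.84532039840454 [0.02168228 0.         0.         0.         0.        ] [[-0.239, 0.9709, -0.0172, 0.205], [0.7623, 0.1766, -0.6227, -0.2184], [-0.6015, -0.1619, -0.7823, 1.7182], [0.0, 0.0, 0.0, 1.0]]
```

View pics/top0.png

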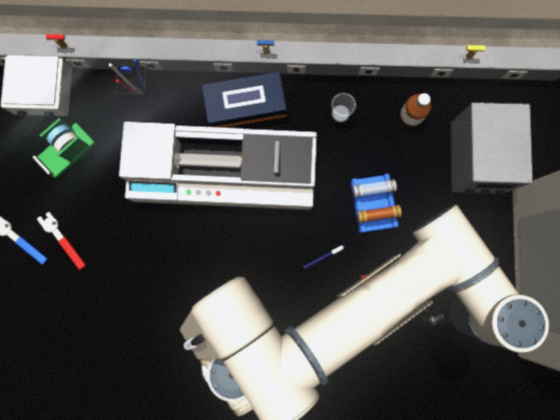

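View pics/scene0.png

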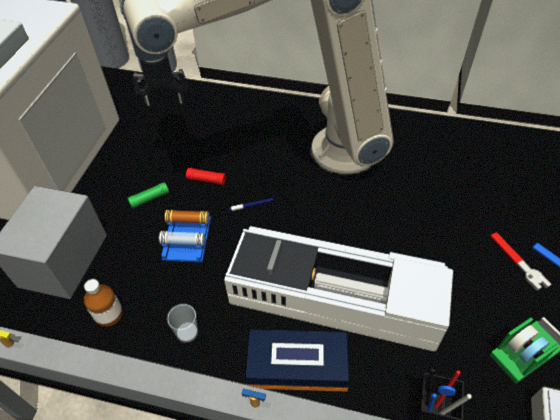

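Top view: hood at (150,150), chamber and trough at (210,160), lid and grip at (277,157). Candidates for the cell are the clear glass one with steel caps at (375,187), the amber one at (380,213), and the green and red lookalikes on the bench in the scene view at (148,195) and (205,176). The clear one fits the description. I'll confirm it in a crop.

```bash
cat > h.py <<'E'
import numpy as np, cv2
def K(d): return np.array([[d['fx'],0,d['cx']],[0,d['fy'],d['cy']],[0,0,1]],float)
def ray(d,uv,z):
    p=cv2.undistortPoints(np.array(uv,float).reshape(-1,1,2),K(d),np.array(d['distortion'],float))[:,0]
    E=np.array(d['extrinsics']);R,t=E[:3,:3],E[:3,3]
    c=-R.T@t; v=np.c_[p,np.ones(len(p))]@R
    return c+v*((z-c[2])/v[:,2])[:,None]
def proj(d,P):
    E=np.array(d['extrinsics'])
    return cv2.projectPoints(np.array(P,float).reshape(-1,1,3),cv2.Rodrigues(E[:3,:3])[0],E[:3,3],K(d),np.array(d['distortion'],float))[0][:,0]
E
python3 - <<'E'
from h import *
d=dict(np.load('top0.npz')); im=d['img'][:,:,::-1]
a=cv2.resize(im[165:240,340:415],None,fx=5,fy=5,interpolation=cv2.INTER_CUBIC)
b=cv2.resize(im[115:215,115:325],None,fx=3.8,fy=3.8,interpolation=cv2.INTER_CUBIC)
b=b[:, :798]
cv2.imwrite('pics/cropa.png',a); cv2.imwrite('pics/cropb.png',b)
E
```

```text
(no output)
```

View pics/cropa.png

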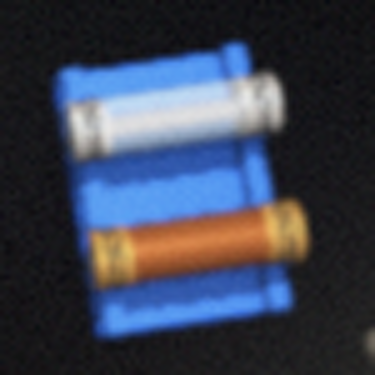

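View pics/cropb.png

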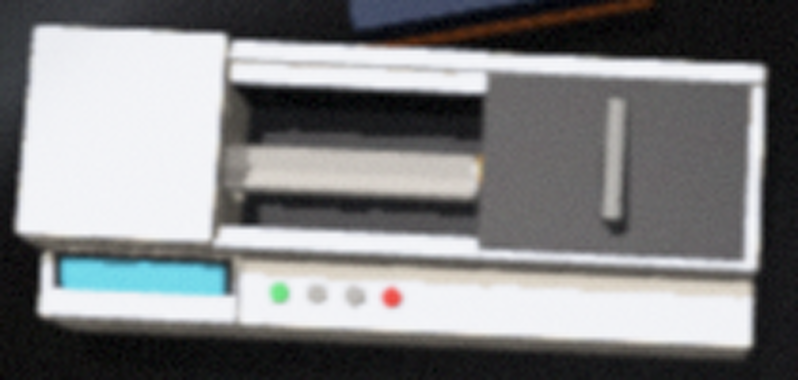

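The crop confirms it: the clear cell with steel caps is at crop (87,130) to (264,103), above the amber one. In the second crop, the lid corners are (488,74), (750,85), (743,262), (478,246), and the grip runs (616,98) to (612,218).

```bash
python3 - <<'E'
from h import *
d=dict(np.load('top0.npz'))
A=lambda L:(np.array(L,float)+.5)/5-.5+[340,165]
B=lambda L:(np.array(L,float)+.5)/3.8-.5+[115,115]
def show(n,P):
    print(n,np.round(P[:,:2]*1000,1).tolist())
def ang(p,q): v=q-p; return np.degrees(np.arctan2(v[1],v[0]))
c=ray(d,A([(87,130),(264,103)]),.060); show('cell caps',c); print('len',np.linalg.norm(c[1]-c[0]),'mid',c.mean(0),'ang',ang(c[1],c[0]))
c=ray(d,A([(112,257),(288,230)]),.060); show('amber caps',c); print('mid',c.mean(0),'ang',ang(c[1],c[0]))
# blue mask of rack
hsv=cv2.cvtColor(d['img'],cv2.COLOR_RGB2HSV)
lid=ray(d,B([(488,74),(750,85),(743,262),(478,246)]),.136); show('lid',lid)
print('sizes',np.linalg.norm(lid[0]-lid[1]),np.linalg.norm(lid[3]-lid[2]),np.linalg.norm(lid[0]-lid[3]),'angs',ang(lid[1],lid[0]),ang(lid[2],lid[3]),'mid',lid.mean(0))
g=ray(d,B([(616,98),(612,218)]),.163); show('grip',g); print(np.linalg.norm(g[0]-g[1]),g.mean(0),ang(g[1],g[0])+90)
h=ray(d,B([(35,27),(225,35),(215,243),(17,235)]),.150); show('hood',h);print(np.linalg.norm(h[0]-h[1]),np.linalg.norm(h[0]-h[3]),ang(h[1],h[0]),ang(h[2],h[3]))
t=ray(d,B([(245,146),(478,155),(245,187),(475,198)]),.093); show('trough',t); print(ang(t[1],t[0]),ang(t[3],t[2]),np.linalg.norm(t[0]-t[2]))
r=ray(d,B([(230,42),(765,65),(758,270),(215,240)]),.130); show('rim',r); print(ang(r[1],r[0]))
E
```

```text
cell caps [[496.3, -326.7], [514.9, -429.8]]
len 0.10467108055159563 mid [ 0.50559771 -0.37824926  0.06      ] ang 100.2404020056116
amber caps [[422.2, -341.8], [440.6, -443.6]]
mid [ 0.43141778 -0.39269752  0.06      ] ang 100.23404404533909
lid [[635.1, 3.8], [631.9, -189.2], [499.6, -186.7], [506.4, 6.4]]
sizes 0.19298441107479908 0.1931522956976949 0.12875027782300102 angs 89.03646207203425 87.9811252999389 mid [ 0.56823047 -0.09143422  0.136     ]
grip [[612.2, -91.6], [524.1, -91.2]]
0.08806149600353372 [ 0.56815134 -0.09139203  0.163     ] 89.74225597175257
hood [[657.5, 334.0], [655.3, 195.3], [501.0, 194.3], [503.1, 336.8]]
0.13868521161091052 0.15445986254269672 89.07104621458274 89.15472118417857
trough [[586.5, 189.0], [584.2, 13.0], [555.0, 187.4], [551.1, 14.1]]
89.25275416950497 88.71599403798774 0.0315727172115432
rim [[656.0, 196.0], [649.0, -200.3], [495.0, -198.0], [506.9, 199.1]]
88.98653983010432
```

Request:
step_arm:
  jaw: [0.35, 0.35, 0.35, 0.35, 0.35, 0.35, 0.35, 0.35, 0.35, 0.35, 0.35, 0.35, 0.35, 0.35, 0.35, 0.35]
  linear:
    - [24, 8.6, 0]
    - [24, 8.6, 0]
    - [24, 8.6, 0]
    - [24, 8.6, 0]
    - [24, 8.6, 0]
    - [24, 8.6, 0]
    - [24, 8.6, 0]
    - [24, 8.6, 0]
    - [24, 8.6, 0]
    - [24, 8.6, 0]
    - [24, 8.6, 0]
    - [24, 8.6, 0]
    - [24, 8.6, 0]
    - [20, 8.6, 0]
    - [0, 0, 0]
    - [0, 0, 0]
  rot:
    - [0, 0, 5.8]
    - [0, 0, 5.8]
    - [0, 0, 5.8]
    - [0, 0, 5.8]
    - [0, 0, 5.8]
    - [0, 0, 5.8]
    - [0, 0, 5.8]
    - [0, 0, 5.8]
    - [0, 0, 5.8]
    - [0, 0, 5.8]
    - [0, 0, 5.8]
    - [0, 0, 5.8]
    - [0, 0, 5.8]
    - [0, 0, 6]
    - [0, 0, 0]
    - [0, 0, 0]
  grip_force: 60

```text
clock: 1.7
position: [0.5096, -0.3998, 0.2305]
tool_rot: [[0.177, -0.984, -0.001], [-0.984, -0.177, 0.001], [-0.001, 0.001, -1.0]]
ft_force: [0.1, -0.2, 1.0]
finger_gap: 0.0554
gripper_force: 0.0
```

```bash
python3 - <<'E'
from rig import readout, optics
from h import *
s=readout.get_state(); print(s['clock'],s['position'],np.round(s['tool_rot'],4).tolist(),s['finger_gap'],s['ft_force'],s['joint_pos'])
d=optics.snapshot('wrist'); cv2.imwrite('pics/w1.png',d['img'][:,:,::-1]); np.savez('w1.npz',**d)
print(d['fx'],d['distortion'],np.round(d['extrinsics'],4).tolist())
for p in [(.496,-.3267,.055),(.515,-.43,.055),(.431,-.393,.055)]: print(proj(d,p))
E
```

```text
1.7 [ 0.50959337 -0.39981286  0.23048567] [[0.1772, -0.9842, -0.0014], [-0.9842, -0.1772, 0.0007], [-0.0009, 0.0012, -1.0]] 0.05541919842791851 [ 0.07040154 -0.1869175   0.99620277] [-4.24592799e-01  4.56363151e-01  3.98894873e-01 -4.08572680e-05
 -1.51486280e+00  6.02714399e-01]
330.51143861959326 [-0.01578161  0.          0.          0.          0.        ] [[-0.9842, -0.1769, 0.0011, 0.4305], [-0.1696, 0.9452, 0.2791, 0.4286], [-0.0504, 0.2745, -0.9603, 0.5136], [0.0, 0.0, 0.0, 1.0]]
[[282.24377351 255.9242298 ]]
[[281.81794513 155.23344472]]
[[357.74674222 206.59754039]]
```

View pics/w1.png

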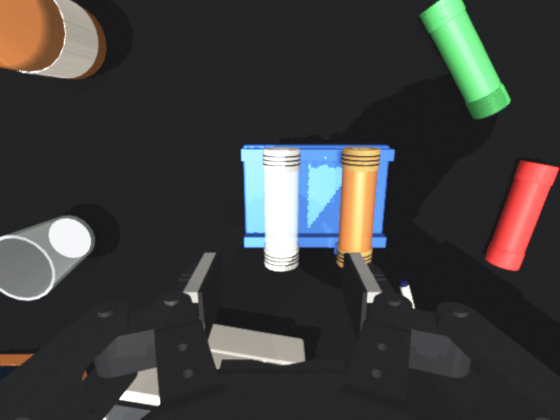

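The clear cell lies vertically in the picture at column 282, rows 149 to 269, with the amber cell at column 358. It is centred between the fingers.

```bash
python3 - <<'E'
from h import *
d=dict(np.load('w1.npz'))
P=ray(d,[(282,149),(282,269),(263,158),(300,158),(263,250),(301,250)],.055); print(np.round(P*1000,1)); m=(P[0]+P[1])/2
print(np.linalg.norm(P[0]-P[1]),m, np.degrees(np.arctan2(*(P[1]-P[0])[[1,0]])))
# far end: top-front edge z? near end seen on top rim
print(ray(d,[(282,149)],.045),ray(d,[(282,269)],.06))
a=(P[2]+P[3])/2;b=(P[4]+P[5])/2;print(a,b,np.degrees(np.arctan2(*(b-a)[[1,0]])))
E
```

```text
[[ 515.9 -435.9   55. ]
 [ 493.6 -311.8   55. ]
 [ 532.3 -424.2   55. ]
 [ 497.3 -430.5   55. ]
 [ 516.9 -329.8   55. ]
 [ 478.  -336.8   55. ]]
0.12605552601738879 [ 0.50472868 -0.37382931  0.055     ] 100.1874308402608
[[ 0.51567586 -0.43479412  0.045     ]] [[ 0.49403172 -0.31428005  0.06      ]]
[ 0.51483195 -0.42734064  0.055     ] [ 0.49743792 -0.33326536  0.055     ] 100.47539196710986
```

Request:
step_arm:
  jaw: [0.35, 0.35, 0.35, 0.35, 0.35, 0.35, 0.35, 0.35, 0.35, 1, 1, 1, 1, 1, 1]
  linear:
    - [0, 0, -22]
    - [0, 0, -22]
    - [0, 0, -22]
    - [0, 0, -22]
    - [0, 0, -22]
    - [0, 0, -22]
    - [0, 0, -22]
    - [0, 0, -21]
    - [0, 0, -16]
    - [0, 0, 0]
    - [0, 0, 0]
    - [0, 0, 0]
    - [0, 0, 0]
    - [0, 0, 0]
    - [0, 0, 0]
  rot:
    - [0, 0, 0]
    - [0, 0, 0]
    - [0, 0, 0]
    - [0, 0, 0]
    - [0, 0, 0]
    - [0, 0, 0]
    - [0, 0, 0]
    - [0, 0, 0]
    - [0, 0, 0]
    - [0, 0, 0]
    - [0, 0, 0]
    - [0, 0, 0]
    - [0, 0, 0]
    - [0, 0, 0]
    - [0, 0, 0]
  grip_force: 60

```text
clock: 3.25
position: [0.5097, -0.4005, 0.0409]
tool_rot: [[0.178, -0.984, 0.001], [-0.984, -0.178, -0.001], [0.001, -0.0, -1.0]]
ft_force: [0.1, -1.0, 0.1]
finger_gap: 0.0321
gripper_force: 60.0
```

Request:
step_arm:
  jaw: [1, 1, 1, 1, 1, 1, 1, 1, 1, 1, 1, 1, 1, 1, 1, 1, 1, 1, 1, 1]
  linear:
    - [0, 0, 8]
    - [0, 0, 20]
    - [0, 0, 30]
    - [0, 0, 30]
    - [0, 0, 30]
    - [0, 0, 30]
    - [2, 15, 2]
    - [5, 35, 0]
    - [5, 40, 0]
    - [5, 40, 0]
    - [5, 40, 0]
    - [5, 40, 0]
    - [5, 40, 0]
    - [5, 40, 0]
    - [5, 40, 0]
    - [5, 40, 0]
    - [5, 40, 0]
    - [5, 36, 0]
    - [3, 20, 0]
    - [0, 0, 0]
  rot:
    - [0, 0, 0]
    - [0, 0, 0]
    - [0, 0, 0]
    - [0, 0, 0]
    - [0, 0, 0]
    - [0, 0, 0]
    - [0, 0, -1]
    - [0, 0, -1]
    - [0, 0, -1]
    - [0, 0, -1]
    - [0, 0, -1]
    - [0, 0, -1]
    - [0, 0, -1]
    - [0, 0, -1]
    - [0, 0, -1]
    - [0, 0, -1]
    - [0, 0, -1.2]
    - [0, 0, 0]
    - [0, 0, 0]
    - [0, 0, 0]

```text
clock: 5.25
position: [0.5693, 0.0684, 0.1902]
tool_rot: [[-0.014, -1.0, -0.001], [-1.0, 0.014, 0.0], [-0.0, 0.001, -1.0]]
ft_force: [-0.9, -1.0, -2.8]
finger_gap: 0.0316
gripper_force: 60.1
```

```bash
python3 - <<'E'
from rig import readout, optics
from h import *
s=readout.get_state(); print(s['clock'],s['position'],np.round(s['tool_rot'],4).tolist(),s['finger_gap'],s['ft_force'],s['torque'])
d=optics.snapshot('wrist'); cv2.imwrite('pics/w2.png',d['img'][:,:,::-1]); np.savez('w2.npz',**d)
for y in (100,15,195): print(proj(d,(.571+.0175*(y-100)/1000,y/1000,.093)))
E
```

```text
5.25 [0.56933555 0.06840083 0.19019745] [[-0.0136, -0.9999, -0.0008], [-0.9999, 0.0136, 0.0004], [-0.0003, 0.0009, -1.0]] 0.03164159358058589 [-0.86326786 -0.9552071  -2.78022424] [-0.12507479  0.02117724 -0.00670703]
[[280.39131831 247.88469787]]
[[280.6531419  137.34643153]]
[[280.15594088 349.36740797]]
```

View pics/w2.png

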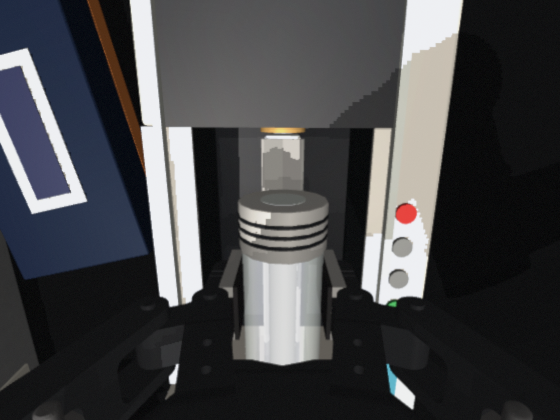

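The cell is held, with its near cap face at (283,200). The trough runs between columns 261 and 304 at rows 137 to 190, and the lid edge is at row 128.

```bash
python3 - <<'E'
from h import *
d=dict(np.load('w2.npz')); g=cv2.cvtColor(d['img'],cv2.COLOR_RGB2GRAY)
for r in (140,150,160,170,180): print(r,g[r,255:312:3].tolist())
P=ray(d,[(261,140),(304,140),(261,170),(304,170)],.093);print(np.round(P*1000,1))
print('lid',ray(d,[(282,128)],.133), 'trough end',ray(d,[(282,137)],.093))
for z in (.199,.204,.209):
  for dy in (.032,.036,.040): print(z,dy,proj(d,[(.5688,.0684-dy,z),(.5688,.0684-dy,z+.018),(.5688,.0684-dy,z-.018)]).round(0).tolist())
print(ray(d,[(240,225),(328,225)],.21)*1000)
E
```

```text
140 [82, 83, 159, 182, 182, 181, 180, 180, 180, 188, 206, 204, 205, 206, 203, 131, 114, 44, 44]
150 [82, 81, 152, 186, 180, 139, 135, 135, 134, 134, 195, 205, 207, 206, 206, 133, 112, 43, 43]
160 [82, 81, 147, 133, 135, 135, 135, 135, 135, 131, 126, 125, 125, 126, 135, 126, 110, 43, 43]
170 [82, 80, 131, 131, 135, 135, 135, 135, 135, 131, 126, 126, 125, 125, 126, 127, 108, 43, 42]
180 [81, 81, 130, 126, 124, 124, 124, 123, 121, 118, 112, 113, 112, 114, 113, 115, 85, 36, 42]
[[583.6  16.7  93. ]
 [552.9  17.1  93. ]
 [584.2  38.3  93. ]
 [552.8  38.7  93. ]]
lid [[0.56845777 0.00664781 0.133     ]] trough end [[0.56854971 0.01477103 0.093     ]]
0.199 0.032 [[282.0, 208.0], [282.0, 222.0], [282.0, 197.0]]
0.199 0.036 [[282.0, 199.0], [282.0, 211.0], [282.0, 189.0]]
0.199 0.04 [[282.0, 189.0], [282.0, 201.0], [282.0, 181.0]]
0.204 0.032 [[282.0, 211.0], [282.0, 226.0], [282.0, 200.0]]
0.204 0.036 [[282.0, 202.0], [282.0, 215.0], [282.0, 191.0]]
0.204 0.04 [[282.0, 192.0], [282.0, 204.0], [282.0, 183.0]]
0.209 0.032 [[282.0, 215.0], [282.0, 231.0], [282.0, 203.0]]
0.209 0.036 [[282.0, 205.0], [282.0, 220.0], [282.0, 194.0]]
0.209 0.04 [[282.0, 195.0], [282.0, 208.0], [282.0, 185.0]]
[[585.48057402  39.95641346 210.        ]
 [550.87595652  40.44667784 210.        ]]
```

Request:
step_arm:
  jaw: [1, 1, 1, 1, 1, 1, 1, 1, 1]
  linear:
    - [0, 0, -15]
    - [0, 0, -20]
    - [0, 0, -20]
    - [0, 0, -18]
    - [0, 0, -11]
    - [0, 0, -8]
    - [0, 0, -4]
    - [0, 0, -1]
    - [0, 0, 0]
  rot:
    - [0, 0, 0]
    - [0, 0, 0]
    - [0, 0, 0]
    - [0, 0, 0]
    - [0, 0, 0]
    - [0, 0, 0]
    - [0, 0, 0]
    - [0, 0, 0]
    - [0, 0, 0]

```text
clock: 6.2
position: [0.57, 0.0659, 0.0939]
tool_rot: [[-0.017, -1.0, 0.001], [-1.0, 0.017, 0.0], [-0.0, -0.001, -1.0]]
ft_force: [0.5, 0.2, -2.5]
finger_gap: 0.0326
gripper_force: 60.1
```

Request:
step_arm:
  jaw: [1, 1, 1, 1, 1]
  linear:
    - [-0.8, 0, -1]
    - [0, 0, -1]
    - [0, 0, -1]
    - [0, 0, 0]
    - [0, 0, 0]
  rot:
    - [0, 0, 0]
    - [0, 0, 0]
    - [0, 0, 0]
    - [0, 0, 0]
    - [0, 0, 0]

```text
clock: 6.7
position: [0.569, 0.0659, 0.0905]
tool_rot: [[-0.017, -1.0, 0.001], [-1.0, 0.017, 0.0], [-0.0, -0.001, -1.0]]
ft_force: [0.8, 0.6, -2.4]
finger_gap: 0.0324
gripper_force: 60.3
```

Request:
step_arm:
  jaw: [1, 1, 1, 1]
  linear:
    - [0, 0, -0.7]
    - [0, 0, -0.7]
    - [0, 0, 0]
    - [0, 0, 0]
  rot:
    - [0, 0, 0]
    - [0, 0, 0]
    - [0, 0, 0]
    - [0, 0, 0]

```text
clock: 7.1
position: [0.5694, 0.0659, 0.09]
tool_rot: [[-0.016, -1.0, 0.002], [-1.0, 0.016, -0.0], [-0.0, -0.002, -1.0]]
ft_force: [-1.5, -0.5, 6.2]
finger_gap: 0.0321
gripper_force: 60.8
```

Request:
step_arm:
  jaw: [0.35, 0.35, 0.35, 0.35, 0.8, 0.8, 0.8, 0.8, 0.8, 0.8, 0.8, 0.8, 0.8, 0.8, 0.8, 0.8, 0.35, 0.35, 0.35, 0.35]
  linear:
    - [0, 0, 0.5]
    - [0, 0, 0]
    - [0, 0, 0]
    - [0, 0, 0]
    - [0, 0, 0]
    - [0, 0, 0]
    - [0, 0, 0]
    - [0, 0, 0]
    - [0, 0, 0]
    - [0.1, 5, 0]
    - [0.1, 6, 0]
    - [0.1, 6, 0]
    - [0.1, 6, 0]
    - [0.1, 6, 0]
    - [0.1, 6, 0]
    - [0, 0, 0]
    - [0, 0, 0]
    - [0, 0, 0]
    - [0, 0, 0]
    - [0, 0, 0]
  rot:
    - [0, 0, 0]
    - [0, 0, 0]
    - [0, 0, 0]
    - [0, 0, 0]
    - [0, 0, 0]
    - [0, 0, 0]
    - [0, 0, 0]
    - [0, 0, 0]
    - [0, 0, 0]
    - [0, 0, 0]
    - [0, 0, 0]
    - [0, 0, 0]
    - [0, 0, 0]
    - [0, 0, 0]
    - [0, 0, 0]
    - [0, 0, 0]
    - [0, 0, 0]
    - [0, 0, 0]
    - [0, 0, 0]
    - [0, 0, 0]
  grip_force: 20

```text
clock: 9.1
position: [0.569, 0.1008, 0.0891]
tool_rot: [[-0.017, -1.0, -0.001], [-1.0, 0.017, -0.0], [0.0, 0.001, -1.0]]
ft_force: [-0.1, 0.4, 0.1]
finger_gap: 0.0554
gripper_force: 0.0
```

Request:
step_arm:
  jaw: [0.35, 0.35, 0.35, 0.35, 1, 1, 1, 1, 1]
  linear:
    - [0, 0, 10]
    - [0, 0, 20]
    - [0, 0, 25]
    - [0, 0, 15]
    - [-0.3, -20, 0]
    - [-0.3, -30, 0]
    - [-0.3, -15, 0]
    - [0, 0, 0]
    - [0, 0, 0]
  rot:
    - [0, 0, 0]
    - [0, 0, 0]
    - [0, 0, 0]
    - [0, 0, 0]
    - [0, 0, 0]
    - [0, 0, 0]
    - [0, 0, 0]
    - [0, 0, 0]
    - [0, 0, 0]

```text
clock: 10.0
position: [0.5686, 0.0358, 0.1597]
tool_rot: [[-0.018, -1.0, 0.0], [-1.0, 0.018, 0.0], [-0.0, -0.0, -1.0]]
ft_force: [0.5, 0.1, 0.6]
finger_gap: 0.0002
gripper_force: 0.0
```

```bash
python3 - <<'E'
from rig import readout, optics
from h import *
s=readout.get_state(); print(s['clock'],s['position'],s['finger_gap'],s['ft_force'])
d=optics.snapshot('wrist'); d2=optics.snapshot('scene'); np.savez('w3.npz',**d)
a=cv2.resize(d2['img'][215:355,215:465],None,fx=1.6,fy=1.6)
im=np.zeros((420+224,560,3),np.uint8); im[:420]=d['img']; im[420:,:400]=a
cv2.imwrite('pics/w3.png',im[44:,:,::-1])
print(proj(d,[(.569,.065,.105),(.569,.065,.123)]))
E
```

```text
10.0 [0.56859995 0.03584851 0.15971623] 0.0001838406831541823 [0.45559493 0.10661063 0.59398325]
[[282.29410863 269.99817302]
 [282.29859247 283.66911223]]
```

View pics/w3.png

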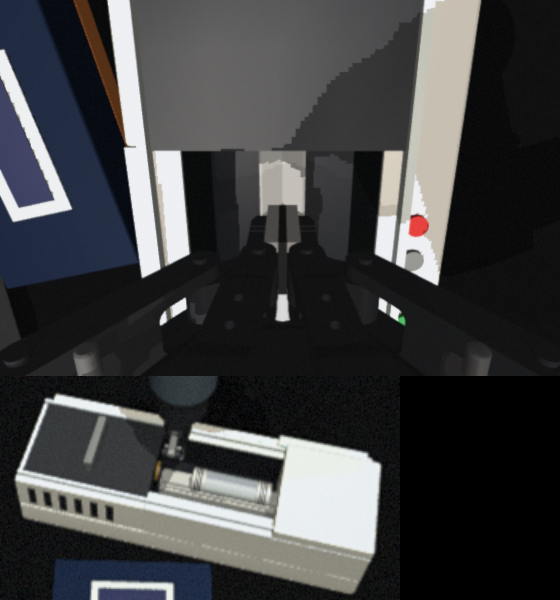

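The cell lies straight in the trough, visible at (230,484) in the inset. The shut fingers stand clear of its near end. Next I lower them and start the push.

Request:
step_arm:
  jaw: [1, 1, 1, 1, 1, 1, 1, 1, 1, 1, 1, 1, 1, 1, 1]
  linear:
    - [0, 0, -15]
    - [0, 0, -25]
    - [0, 0, -17]
    - [0, 0, -6]
    - [0, 0, 0]
    - [0, 5, 0]
    - [0, 5, 0]
    - [0, 5, 0]
    - [0, 5, 0]
    - [0.1, 5, 0]
    - [0.1, 5, 0]
    - [0.1, 5, 0]
    - [0.1, 4, 0]
    - [0.1, 2, 0]
    - [0, 0, 0]
  rot:
    - [0, 0, 0]
    - [0, 0, 0]
    - [0, 0, 0]
    - [0, 0, 0]
    - [0, 0, 0]
    - [0, 0, 0]
    - [0, 0, 0]
    - [0, 0, 0]
    - [0, 0, 0]
    - [0, 0, 0]
    - [0, 0, 0]
    - [0, 0, 0]
    - [0, 0, 0]
    - [0, 0, 0]
    - [0, 0, 0]

```text
clock: 11.6
position: [0.5693, 0.0763, 0.0971]
tool_rot: [[-0.016, -1.0, 0.001], [-1.0, 0.016, -0.001], [0.001, -0.001, -1.0]]
ft_force: [-0.3, -5.1, 3.8]
finger_gap: -0.0001
gripper_force: 2.5
```

```bash
python3 - <<'E'
from rig import readout, optics
from h import *
s=readout.get_state(); print(s['clock'],s['position'],s['ft_force'],s['torque'])
d=optics.snapshot('wrist'); cv2.imwrite('pics/w4.png',d['img'][:,:,::-1])
d=optics.snapshot('top'); np.savez('t4.npz',**d);cv2.imwrite('pics/t4.png',cv2.resize(d['img'][115:215,115:325,::-1],None,fx=3.8,fy=3.8,interpolation=cv2.INTER_CUBIC))
s=readout.get_state();print(s['ft_force'])
E
```

```text
11.6 [0.56932561 0.07634215 0.09707688] [-0.29841269 -5.08388315  3.80129046] [-1.59905163 -0.06092681  0.01619756]
[-0.15227404 -4.97197272  4.64988567]
```

View pics/t4.png

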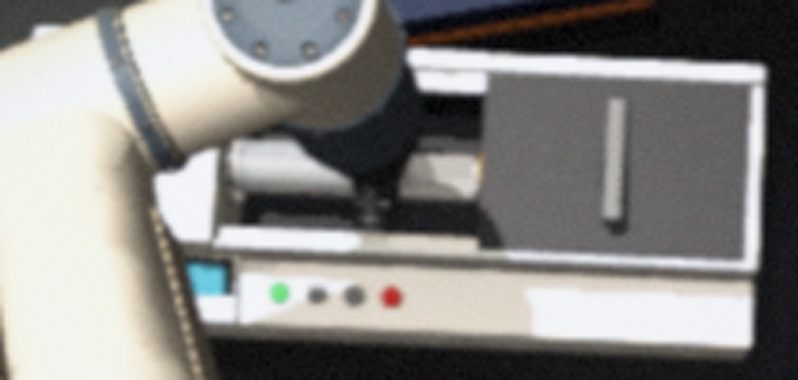

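Request:
step_arm:
  jaw: [1, 1, 1, 1, 1]
  linear:
    - [0, 2, 0]
    - [0.1, 2.5, 0]
    - [0, 2.5, 0]
    - [0.1, 2, 0]
    - [0, 1, 0]
  rot:
    - [0, 0, 0]
    - [0, 0, 0]
    - [0, 0, 0]
    - [0, 0, 0]
    - [0, 0, 0]

```text
clock: 12.2
position: [0.5695, 0.0858, 0.0971]
tool_rot: [[-0.017, -1.0, 0.001], [-1.0, 0.017, -0.002], [0.002, -0.001, -1.0]]
ft_force: [0.4, -7.8, 4.2]
finger_gap: -0.0001
gripper_force: 3.6
```

Request:
step_arm:
  jaw: [1, 1]
  linear:
    - [0, 0, 0]
    - [0, 0, 0]
  rot:
    - [0, 0, 0]
    - [0, 0, 0]

```text
clock: 12.4
position: [0.5695, 0.086, 0.0971]
tool_rot: [[-0.017, -1.0, 0.001], [-1.0, 0.017, -0.002], [0.001, -0.001, -1.0]]
ft_force: [-0.3, -6.0, 3.8]
finger_gap: -0.0001
gripper_force: 3.2
```

```bash
python3 - <<'E'
from rig import readout, optics
from h import *
for i in range(3):
    s=readout.get_state(); print(s['clock'],s['position'],s['ft_force'],s['torque']); d=optics.snapshot('wrist')
d2=optics.snapshot('scene'); cv2.imwrite('pics/s5.png',cv2.resize(d2['img'][215:355,215:465,::-1],None,fx=3.2,fy=3.2,interpolation=cv2.INTER_CUBIC))
E
```

```text
12.4 [0.56949703 0.08595613 0.09707541] [-0.25039901 -6.01253344  3.83166919] [-2.11071978 -0.06564285 -0.04865746]
12.45 [0.56949831 0.08588678 0.0970775 ] [-0.2050069  -6.84121098  4.64869056] [-2.0980975  -0.07357739 -0.03694858]
12.5 [0.56950659 0.08591848 0.09707893] [-0.30621498 -6.01144751  4.42840223] [-2.08916677e+00 -5.89412592e-02  1.63049845e-03]
```

View pics/s5.png

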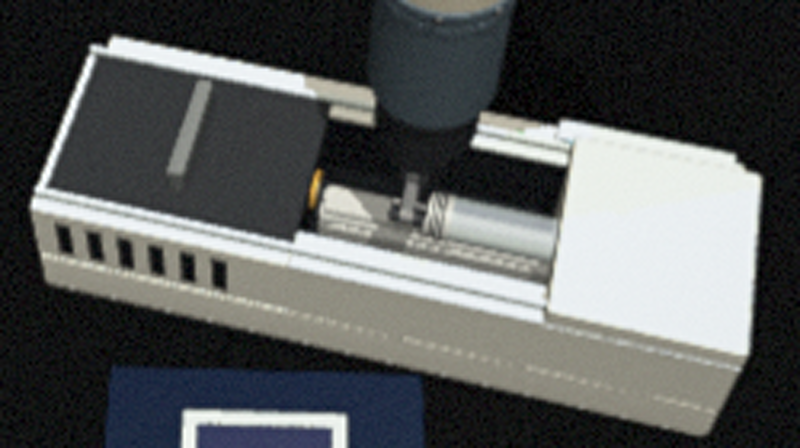

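The cell has entered the hood, its near cap at (440,213). The tool is also being pushed up by about 4 N, so I relieve that before feeling for the stop.

Request:
step_arm:
  jaw: [1, 1, 1]
  linear:
    - [0, 0, 0.7]
    - [0, 0, 0]
    - [0, 0, 0]
  rot:
    - [0, 0, 0]
    - [0, 0, 0]
    - [0, 0, 0]

```text
clock: 12.9
position: [0.5694, 0.0869, 0.0971]
tool_rot: [[-0.017, -1.0, 0.0], [-1.0, 0.017, -0.0], [0.0, -0.0, -1.0]]
ft_force: [2.4, -3.6, 1.8]
finger_gap: 0.0004
gripper_force: 1.9
```

Request:
step_arm:
  jaw: [1, 1, 1, 1, 1]
  linear:
    - [0, 1, 0.4]
    - [0, 1, 0]
    - [0, 1, 0]
    - [0, 0, 0]
    - [0, 0, 0]
  rot:
    - [0, 0, 0]
    - [0, 0, 0]
    - [0, 0, 0]
    - [0, 0, 0]
    - [0, 0, 0]

```text
clock: 13.4
position: [0.5692, 0.0902, 0.0974]
tool_rot: [[-0.017, -1.0, 0.0], [-1.0, 0.017, 0.0], [-0.0, -0.0, -1.0]]
ft_force: [2.5, -1.4, 0.3]
finger_gap: 0.0001
gripper_force: 1.1
```

Request:
step_arm:
  jaw: [1, 1, 1]
  linear:
    - [0, 0.7, 0]
    - [0, 0.8, 0]
    - [0, 0, 0]
  rot:
    - [0, 0, 0]
    - [0, 0, 0]
    - [0, 0, 0]

```text
clock: 13.7
position: [0.5692, 0.0914, 0.0975]
tool_rot: [[-0.017, -1.0, -0.0], [-1.0, 0.017, -0.0], [0.0, 0.0, -1.0]]
ft_force: [2.6, -3.5, 0.3]
finger_gap: 0.0001
gripper_force: 1.5
```

Request:
step_arm:
  jaw: [1, 1, 1]
  linear:
    - [0, 0.7, 0]
    - [0, 0.8, 0]
    - [0, 0, 0]
  rot:
    - [0, 0, 0]
    - [0, 0, 0]
    - [0, 0, 0]

```text
clock: 14.0
position: [0.5692, 0.093, 0.0975]
tool_rot: [[-0.017, -1.0, 0.0], [-1.0, 0.017, 0.0], [-0.0, -0.0, -1.0]]
ft_force: [2.0, -3.4, 0.7]
finger_gap: 0.0003
gripper_force: 1.5
```

Request:
step_arm:
  jaw: [1, 1, 1]
  linear:
    - [0, 0.7, 0]
    - [0, 0.8, 0]
    - [0, 0, 0]
  rot:
    - [0, 0, 0]
    - [0, 0, 0]
    - [0, 0, 0]

```text
clock: 14.3
position: [0.5692, 0.094, 0.0975]
tool_rot: [[-0.017, -1.0, -0.0], [-1.0, 0.017, -0.001], [0.001, 0.0, -1.0]]
ft_force: [1.8, -4.4, 1.4]
finger_gap: -0.0002
gripper_force: 2.3
```

Request:
step_arm:
  jaw: [1, 1, 1]
  linear:
    - [0, 0.5, 0]
    - [0, 0.5, 0]
    - [0, 0, 0]
  rot:
    - [0, 0, 0]
    - [0, 0, 0]
    - [0, 0, 0]

```text
clock: 14.6
position: [0.5692, 0.0943, 0.0975]
tool_rot: [[-0.017, -1.0, -0.0], [-1.0, 0.017, -0.002], [0.002, 0.0, -1.0]]
ft_force: [2.1, -6.6, 0.4]
finger_gap: -0.0001
gripper_force: 3.4
```

Request:
step_arm:
  jaw: [1, 1, 1, 1]
  linear:
    - [0, 0.8, 0]
    - [0, 0, 0]
    - [0, 0, 0]
    - [0, 0, 0]
  rot:
    - [0, 0, 0]
    - [0, 0, 0]
    - [0, 0, 0]
    - [0, 0, 0]

```text
clock: 15.0
position: [0.5692, 0.0947, 0.0976]
tool_rot: [[-0.017, -1.0, -0.0], [-1.0, 0.017, -0.003], [0.003, 0.0, -1.0]]
ft_force: [2.4, -8.8, 1.0]
finger_gap: 0.0001
gripper_force: 4.1
```

Request:
step_arm:
  jaw: [1, 1, 1, 1, 1, 1]
  linear:
    - [0, 0.5, 0]
    - [0, 0, 0]
    - [0, 0, 0]
    - [0, 0, 0]
    - [0, 0, 0]
    - [0, 0, 0]
  rot:
    - [0, 0, 0]
    - [0, 0, 0]
    - [0, 0, 0]
    - [0, 0, 0]
    - [0, 0, 0]
    - [0, 0, 0]

```text
clock: 15.6
position: [0.5692, 0.0948, 0.0976]
tool_rot: [[-0.017, -1.0, -0.001], [-1.0, 0.017, -0.003], [0.003, 0.001, -1.0]]
ft_force: [1.8, -8.6, 0.8]
finger_gap: -0.0003
gripper_force: 4.7
```

Request:
step_arm:
  jaw: [1, 1, 1, 1, 1, 1, 1, 1, 1, 1, 1, 1, 1, 1, 1, 1, 1, 1, 1, 1]
  linear:
    - [0, -0.6, 0]
    - [0, -0.6, 0]
    - [0, -0.6, 0]
    - [0, -0.6, 0]
    - [0, -0.6, 0]
    - [0, -1, 0]
    - [0, -6, 0]
    - [0, -10, 0]
    - [0, -6, 0]
    - [0, 0, 20]
    - [0, 0, 30]
    - [0, 0, 30]
    - [0, 0, 14]
    - [-0.6, -30, 0]
    - [-0.7, -40, 0]
    - [-0.8, -40, 0]
    - [-0.8, -40, 0]
    - [-0.7, -35, 0]
    - [0, -8, 0]
    - [0, 0, 0]
  rot:
    - [0, 0, 0]
    - [0, 0, 0]
    - [0, 0, 0]
    - [0, 0, 0]
    - [0, 0, 0]
    - [0, 0, 0]
    - [0, 0, 0]
    - [0, 0, 0]
    - [0, 0, 0]
    - [0, 0, 0]
    - [0, 0, 0]
    - [0, 0, 0]
    - [0, 0, 0]
    - [0, 0, 0]
    - [0, 0, 0]
    - [0, 0, 0]
    - [0, 0, 0]
    - [0, 0, 0]
    - [0, 0, 0]
    - [0, 0, 0]

```text
clock: 17.6
position: [0.5653, -0.1238, 0.1913]
tool_rot: [[-0.02, -1.0, -0.0], [-1.0, 0.02, 0.0], [-0.0, 0.0, -1.0]]
ft_force: [-0.0, 0.2, -0.2]
finger_gap: 0.0002
gripper_force: 0.0
```

```bash
python3 - <<'E'
from rig import readout, optics
from h import *
s=readout.get_state(); print(s['clock'],s['position'],s['ft_force'])
d=optics.snapshot('scene'); a=cv2.resize(d['img'][215:355,215:465],None,fx=2.2,fy=2.2,interpolation=cv2.INTER_CUBIC)
w=optics.snapshot('wrist'); np.savez('w6.npz',**w)
b=cv2.resize(w['img'],None,fx=.65,fy=.65,interpolation=cv2.INTER_AREA)
im=np.zeros((308+273,550,3),np.uint8); im[:308]=a; im[308:,:364]=b
cv2.imwrite('pics/s6.png',im[:,:,::-1])
print(proj(d,[(.569,.105,.123)]),215+np.array([0,0]))
E
```

```text
17.6 [ 0.5652603  -0.12380607  0.19131597] [-0.01518424  0.15798948 -0.23296884]
[[352.15150172 278.6859373 ]] [215 215]
```

View pics/s6.png

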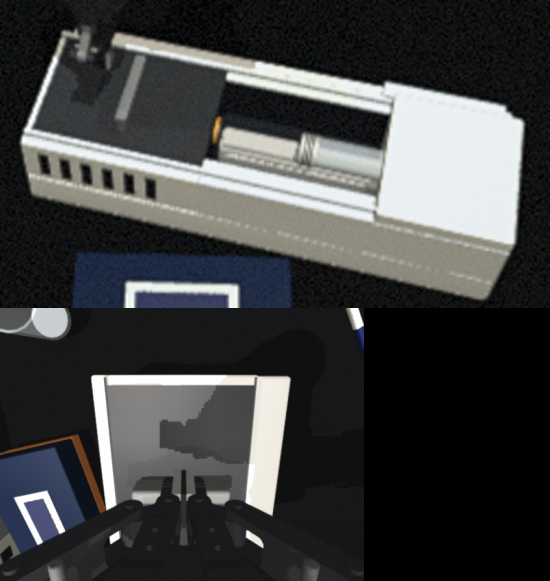

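The cell stays put, its near cap at (305,150). The fingers are behind the lid grip, which is at (130,88). Now I lower them and push the lid.

Request:
step_arm:
  jaw: [1, 1, 1, 1, 1, 1, 1, 1, 1, 1, 1, 1, 1, 1, 1, 1, 1, 1]
  linear:
    - [0, 0, -15]
    - [0, 0, -20]
    - [0, 0, -8]
    - [0, 0, 0]
    - [0, 6, 0]
    - [0, 6, 0]
    - [0, 6, 0]
    - [0.2, 10, 0]
    - [0.3, 14, 0]
    - [0.3, 15, 0]
    - [0.3, 15, 0]
    - [0.3, 15, 0]
    - [0.3, 15, 0]
    - [0.3, 15, 0]
    - [0.3, 15, 0]
    - [0.3, 15, 0]
    - [0.2, 8, 0]
    - [0, 0, 0]
  rot:
    - [0, 0, 0]
    - [0, 0, 0]
    - [0, 0, 0]
    - [0, 0, 0]
    - [0, 0, 0]
    - [0, 0, 0]
    - [0, 0, 0]
    - [0, 0, 0]
    - [0, 0, 0]
    - [0, 0, 0]
    - [0, 0, 0]
    - [0, 0, 0]
    - [0, 0, 0]
    - [0, 0, 0]
    - [0, 0, 0]
    - [0, 0, 0]
    - [0, 0, 0]
    - [0, 0, 0]

```text
clock: 19.5
position: [0.5681, 0.0343, 0.1479]
tool_rot: [[-0.016, -1.0, -0.001], [-1.0, 0.016, 0.001], [-0.001, 0.001, -1.0]]
ft_force: [-0.4, -0.3, 0.0]
finger_gap: -0.0001
gripper_force: 0.0
```

Request:
step_arm:
  jaw: [1, 1, 1, 1, 1, 1]
  linear:
    - [0.1, 7, 0]
    - [0.1, 7, 0]
    - [0.1, 7, 0]
    - [0.1, 7, 0]
    - [0.1, 5, 0]
    - [0, 0, 0]
  rot:
    - [0, 0, 0]
    - [0, 0, 0]
    - [0, 0, 0]
    - [0, 0, 0]
    - [0, 0, 0]
    - [0, 0, 0]

```text
clock: 20.1
position: [0.5691, 0.0666, 0.1485]
tool_rot: [[-0.016, -1.0, 0.0], [-1.0, 0.016, 0.001], [-0.001, -0.0, -1.0]]
ft_force: [-0.3, 0.4, -0.4]
finger_gap: -0.0002
gripper_force: 0.0
```

```bash
python3 - <<'E'
from rig import readout, optics
from h import *
s=readout.get_state(); print(s['clock'],s['position'],s['ft_force'])
d=optics.snapshot('wrist');np.savez('w7.npz',**d)
cv2.imwrite('pics/w7.png',d['img'][:,:,::-1])
E
```

```text
20.1 [0.56905169 0.06663296 0.14851543] [-0.28189192  0.37137507 -0.44724114]
```

Request:
step_arm:
  jaw: [1, 1, 1, 1]
  linear:
    - [0, 3, 0]
    - [0, 3, 0]
    - [0, 3, 0]
    - [0, 0, 0]
  rot:
    - [0, 0, 0]
    - [0, 0, 0]
    - [0, 0, 0]
    - [0, 0, 0]

```text
clock: 20.55
position: [0.5691, 0.0751, 0.1487]
tool_rot: [[-0.017, -1.0, 0.001], [-1.0, 0.017, 0.0], [-0.0, -0.001, -1.0]]
ft_force: [-0.5, 0.2, 0.5]
finger_gap: 0.0002
gripper_force: 0.1
```

```bash
python3 - <<'E'
from rig import readout, optics
from h import *
s=readout.get_state(); print(s['position'],s['ft_force'])
d=optics.snapshot('wrist'); g=cv2.cvtColor(d['img'],cv2.COLOR_RGB2GRAY)
e=optics.snapshot('scene'); t=cv2.cvtColor(e['img'],cv2.COLOR_RGB2GRAY)
# brightness along lid mid-side line x=.615, y from -.19 to .2
ys=np.arange(-.19,.21,.01)
P=proj(e,[(.615+.0175*(y-.1),y,.136) for y in ys]).round().astype(int)
print([(int(y*1000),int(t[v,u])) for y,(u,v) in zip(ys.round(3),P)])
P=proj(d,[(.62,y,.136) for y in ys]).round().astype(int)
print([(int(y*1000),int(g[v,u])) for y,(u,v) in zip(ys.round(3),P) if 0<=u<560 and 0<=v<420])
E
```

```text
[0.56910434 0.07510871 0.14868054] [-0.4906594   0.2328018   0.49957942]
[(-190, 239), (-180, 238), (-170, 238), (-160, 240), (-150, 240), (-140, 239), (-130, 239), (-120, 240), (-110, 240), (-100, 238), (-90, 239), (-80, 239), (-70, 238), (-60, 239), (-50, 237), (-40, 239), (-30, 239), (-20, 239), (-10, 242), (0, 61), (10, 61), (20, 58), (30, 56), (40, 62), (50, 59), (60, 60), (70, 60), (80, 56), (90, 55), (100, 59), (110, 61), (120, 60), (130, 62), (140, 58), (150, 62), (160, 62), (170, 63), (180, 60), (190, 105), (200, 241)]
[(-40, 239), (-30, 240), (-20, 239), (-10, 240), (0, 93), (10, 95), (20, 96), (30, 97), (40, 98), (50, 96), (60, 91), (70, 85), (80, 75), (90, 71), (100, 20), (110, 18), (120, 29), (130, 32), (140, 53), (150, 17), (160, 14), (170, 18), (180, 17)]
```

The dark lid now covers y from about 0 to 190 mm, so it is nearly or fully shut. I creep on until I feel the end.

Request:
step_arm:
  jaw: [1, 1, 1, 1]
  linear:
    - [0, 1.5, 0]
    - [0, 1.5, 0]
    - [0, 1, 0]
    - [0, 0, 0]
  rot:
    - [0, 0, 0]
    - [0, 0, 0]
    - [0, 0, 0]
    - [0, 0, 0]

```text
clock: 21.05
position: [0.5688, 0.0788, 0.1484]
tool_rot: [[-0.017, -1.0, -0.0], [-1.0, 0.017, -0.0], [0.0, 0.0, -1.0]]
ft_force: [-1.1, -0.8, 0.1]
finger_gap: -0.0001
gripper_force: 0.6
```

```bash
python3 - <<'E'
from rig import readout, optics
from h import *
s=readout.get_state(); print(s['position'],s['ft_force'])
for n in ('wrist','scene'):
    d=optics.snapshot(n); g=cv2.cvtColor(d['img'],cv2.COLOR_RGB2GRAY)
    ys=np.arange(-.012,.008,.001); P=proj(d,[(.615,y,.136) for y in ys]).astype(np.float32)
    print(n,[(int(round(y*1000)),int(cv2.getRectSubPix(g,(1,1),tuple(map(float,p)))[0,0])) for y,p in zip(ys,P)])
E
```

```text
[0.56880449 0.07875292 0.14841125] [-1.09523891 -0.80758552  0.0626424 ]
wrist [(-12, 239), (-11, 239), (-10, 240), (-9, 239), (-8, 239), (-7, 239), (-6, 239), (-5, 240), (-4, 209), (-3, 190), (-2, 98), (-1, 94), (0, 94), (1, 94), (2, 95), (3, 95), (4, 95), (5, 95), (6, 94), (7, 94)]
scene [(-12, 239), (-11, 240), (-10, 240), (-9, 240), (-8, 241), (-7, 242), (-6, 228), (-5, 193), (-4, 156), (-3, 121), (-2, 88), (-1, 69), (0, 64), (1, 59), (2, 59), (3, 59), (4, 59), (5, 59), (6, 60), (7, 59)]
```

Request:
step_arm:
  jaw: [1, 1, 1, 1]
  linear:
    - [0, 1.5, 0]
    - [0, 1.5, 0]
    - [0, 0, 0]
    - [0, 0, 0]
  rot:
    - [0, 0, 0]
    - [0, 0, 0]
    - [0, 0, 0]
    - [0, 0, 0]

```text
clock: 21.55
position: [0.5688, 0.0805, 0.1485]
tool_rot: [[-0.017, -1.0, -0.001], [-1.0, 0.017, -0.002], [0.002, 0.0, -1.0]]
ft_force: [0.7, -5.3, -0.9]
finger_gap: 0.0
gripper_force: 2.7
```

Request:
step_arm:
  jaw: [1, 1, 1, 1]
  linear:
    - [0, 1, 0]
    - [0, 1, 0]
    - [0, 0, 0]
    - [0, 0, 0]
  rot:
    - [0, 0, 0]
    - [0, 0, 0]
    - [0, 0, 0]
    - [0, 0, 0]

```text
clock: 21.95
position: [0.5688, 0.0805, 0.1485]
tool_rot: [[-0.018, -1.0, -0.001], [-1.0, 0.018, -0.005], [0.006, 0.001, -1.0]]
ft_force: [2.0, -11.5, -0.5]
finger_gap: -0.0003
gripper_force: 5.6
```

The lid is against its end: the force rose to 11.5 N with no motion. I retreat now.

Request:
step_arm:
  jaw: [1, 1, 1, 1, 1, 1, 1, 1, 1, 1]
  linear:
    - [0, -2, 0]
    - [0, -3, 0]
    - [0, -8, 0]
    - [0, -8, 0]
    - [0, 0, 15]
    - [0, 0, 30]
    - [0, 0, 30]
    - [0, 0, 20]
    - [0, 0, 0]
    - [0, 0, 0]
  rot:
    - [0, 0, 0]
    - [0, 0, 0]
    - [0, 0, 0]
    - [0, 0, 0]
    - [0, 0, 0]
    - [0, 0, 0]
    - [0, 0, 0]
    - [0, 0, 0]
    - [0, 0, 0]
    - [0, 0, 0]

```text
clock: 22.95
position: [0.5689, 0.0627, 0.2436]
tool_rot: [[-0.017, -1.0, 0.001], [-1.0, 0.017, 0.001], [-0.001, -0.001, -1.0]]
ft_force: [0.4, -0.2, -0.2]
finger_gap: -0.0002
gripper_force: 0.0
```

```bash
python3 - <<'E'
from rig import readout, optics, hand_in
from h import *
s=readout.get_state(); print(s['position'],s['ft_force'])
d=optics.snapshot('scene'); g=cv2.cvtColor(d['img'],cv2.COLOR_RGB2GRAY)
ys=np.arange(-.012,.008,.001); P=proj(d,[(.615,y,.136) for y in ys])
print([(int(round(y*1000)),int(cv2.getRectSubPix(g,(1,1),tuple(map(float,p)))[0,0])) for y,p in zip(ys,P)])
print(hand_in())
E
```

```text
[0.56894112 0.06265193 0.24355293] [ 0.41493314 -0.16240711 -0.20431095]
[(-12, 239), (-11, 239), (-10, 239), (-9, 239), (-8, 240), (-7, 241), (-6, 241), (-5, 242), (-4, 243), (-3, 202), (-2, 158), (-1, 120), (0, 90), (1, 61), (2, 59), (3, 57), (4, 57), (5, 58), (6, 59), (7, 59)]
the job is handed in; nothing more can be done
None
```

I laid the clear cell in the trough, pushed it onto the stop at an estimated 5 N (8.8 N peak total push, including trough friction), left it there, slid the lid shut to its end, and handed the job in at about 23 s; no verdict was returned.

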